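# Wipe the bench plate clear and stand the plaque on it

## Task

Take the wooden scraper block and wipe all five loose copper offcuts off the steel bench plate into the open scrap tray at its end, touching the offcuts only with the scraper. Then stand the scraper back on its rubber mat as it was, and after that take the copper-faced plaque from its easel and stand it upright on its lower long edge in the middle of the cleared plate. Leave the other things on the bench where they are.

Things in the scene. Friction and masses are not known exactly. Their poses are not given: they have to be found in the camera images.
- plate: steel bench plate, fixed: 220 x 220, flat top 44 above the bench, origin on the bench under its centre. A strip 10 wide stands 9 above the top along its whole -x edge and its whole +x edge (200 clear between them); its two ends, -y and +y, are open, at y = +-110 from the centre.
- plate_top (a point): centre of the plate's flat top; axes as the plate's
- tray: scrap tray: open aluminium tray 200 (x) x 90 (y) x 30 high, walls and floor about 4, fixed, its inner side tucked 12 under one open end of the plate (the +y end or the -y end), centre 143 from the plate's centre. The other end has a closed flat grey case of the same outline and height. Origin: underside centre.
- mat: black rubber mat 150 x 150 x 4, fixed flat on the bench to one side, where the scraper stands; origin underside centre
- scraper: pale wooden scraper block, about 0.2 kg, standing on its wiping edge. Blade: 28 (x) x 110 (y) x 30 high; on its top centre a handle 24 (x) x 50 (y) x 50 high (from 30 to 80 above the underside). Origin: centre of the underside, z up through the handle. Same when turned half round.
- easel: dark wooden easel, fixed: base 120 x 120, a tilted back board and a ledge; the plaque leans on it 30 degrees from upright, its top towards the easel's -x. The back board stops about 40 short of the plaque's top edge.
- plaque: wooden plaque with embossed copper face, 16 thick (x) x 110 wide (y) x 90 tall (z), about 0.28 kg. Origin: centre of its lower long edge face; z runs up its height (90 = top edge), +x is the copper face. The relief stands at most 2.6 proud of the wood, in the lower 60 only.
- chip1: loose copper offcut on the plate, rectangular, 20 x 16, 6 thick; origin: underside centre
- chip2: loose copper offcut on the plate, narrow strip, 30 x 12, 6 thick; origin: underside centre
- chip3: loose copper offcut on the plate, round slug, diameter 20, 6 thick; origin: underside centre
- chip4: loose copper offcut on the plate, L-shaped, about 24 x 22, 6 thick; origin: underside centre
- chip5: loose copper offcut on the plate, square, 22 x 22, 6 thick; origin: underside centre
- hammer: hammer lying on the bench, handle towards its -x; a bystander; origin underside centre
- graver: steel graver with wooden handle, lying; a bystander; origin underside centre
- phone: flat phone 72 x 148 x 9; a bystander; origin underside centre
- jar: closed amber jar, diameter 60, 70 high; a bystander; origin underside centre
- dapping: steel block 50 x 50 x 50; a bystander; origin underside centre
- cabochon: green glass stone, diameter 22, 10 high; a bystander; origin underside centre
There are look-alikes about, which are no part of the job. Of the things shaped like the scraper, the wooden one is meant.

How it is judged:
By the outcome, as a careful person would: the job done as asked, in the order asked, and still so for the second after the job is handed in, with the robot touching nothing.
It also fails if it takes over 72 s, if anything falls off the work surface, if the arm or the gripper's body presses on something with over 40 N, if the wrist force passes 120 N, or if a joint passes its speed limit or range.

## Robot

A 7-joint arm with a two-finger parallel gripper is mounted at the origin on the work surface. World frame = base frame: x ahead of the robot, y to its left, z up, the work surface at z = 0. Lengths are in m, angles in rad, forces in N, time in s.
With the tool pointing down it reaches from about 0.4 to 0.85 m from the base axis. Payload 4.5 kg.
Tool frame: the origin (TCP) lies midway between the tips of the shut fingers; the grasp point (between the pads) lies 19 mm behind it; z points along the fingers, y is the line along which they close (so a half turn about z gives the same grasp; the last joint's range is limited). The gripper opens to 88 mm and grips with 3 to 60 N. Pads are 18 mm wide; open, the fingers measure 123 mm over their backs; the gripper's body (75 mm by 187 mm) begins 45 mm behind the grasp point.
Start: joints at [-1.297, 0.689, -0.195, 1.565, 0.157, 0.902, -0.215], TCP at [0.148, 0.607, 0.208] pointing down, gripper open.
Joint ranges: [-3.01, 3.01], [-0.46, 2.08], [-1.47, 1.51], [0.13, 2.56], [-1, 4.14], [0.04, 2.09], [-2.66, 2.66]. Speed limits (rad/s): [2.57, 2.57, 3.14, 3.14, 3.14, 3.14, 3.14].

## Interface

Orientations are given as a unit quaternion [x, y, z, w].
In Python, from plant import sensors, eyes, finish_job gives the robot as it stands.
- The arm moves only by the tool send_rows, never from a script. Its argument "rows" is text: rows parted by semicolons, each of 4 numbers parted by spaces: the shift along the tool's x, y, z normalised to -1 to 1, where 1 is 30 cm, then the turn about the tool's z normalised to -1 to 1, where 1 is 2 pi rad. A call has 1 to 10 rows; each row is the pose to reach, as a shift and turn from the pose commanded when the call began, along the tool's axes at that moment, turning the shorter way round; what a row does not reach only later rows make up. A row lasts 1/12 s, in which the tool goes at most 41.7 mm and 7.16 degrees, less where a joint would pass 70% of its speed; a pose out of reach is approached as far as the arm can. A call with a number of a shift or a turn outside -1 to 1 is refused whole. A call with a gripper value outside its range is refused whole. "jaw" is the closure, from -1 (fully open) to 1 (shut), set as the call begins (left out, the last holds). The fingers move at their own pace and stop on an object; "force" is the grip in N (left out, the last holds). Time passes only in rows, so rows that repeat a pose let the fingers close. It gives the time, the measured TCP pose, the force, the opening and the grip force at its end, in the units of the state.
- sensors.get_state(): the state, without advancing time (a new reading comes with each control period).
- eyes.snapshot(name): name is "scene" or "top"; returns (picture, depth): 420x560x3 uint8, red, green, blue; 420x560 float32, m along the optical axis (not along the pixel's ray), 0 where there is no reading.
- eyes.calibration(name): a dict with "fov_y" (degrees; the focal length in pixels is half the picture's height over the tangent of half this angle, whatever the lens; pixels are square), "cx", "cy" (the principal point, pixels), "world_from_camera" (4x4, takes a point from camera to world coordinates). Camera axes: x right, y down, z forward; pixel columns grow to the right and rows downward; lengths in m; the calibration is good to about 2 mm. A picture is of the moment at which its call begins. calibration takes no time and is no camera call.
- finish_job(): hands the job in; it is judged then, once.
The state is a dict: "clock": time; "q": joint angles; "qd": joint speeds; "joint_torque": joint torques, N m; "tool_pos": TCP position; "eef_rot": TCP orientation; "contact_force": force on the tool from outside, world axes, zero at the start; "moment": the same for the moment, N m; "opening": opening from 0.0 (shut) to 1.0 (fully open); "finger_force": force on a finger pad.
Only numpy, scipy, OpenCV 4.12 (cv2) and the standard library are available. Lean on these libraries where they do the work, as an engineer would, in place of code of your own. Each camera call takes 0.05 s, during which the arm holds its last target. There are 200 camera calls.

## Working session

There is one attempt and no reset: what is moved stays moved. The work goes in short steps, Python scripts to look and compute and a tool call to move; the robot and the scene stay as the last step left them, time stands still between calls to the robot, and variables do not carry over. Pictures are saved under pics/ and viewed, at most 10 in all, crops included, and the job is handed in when it is done.

Besides the shell and the picture viewer there is one more tool, called after "Call:" as name(argument=value, ...) on one line, values as JSON. send_rows: Moves the arm, as the interface text tells. Scaled input: -1 to 1 covers 30 cm each way for a shift and 2 pi rad each way for a turn. Its arguments: {"type":"object","properties":{"rows":{"type":"string"},"jaw":{"type":"number"},"force":{"type":"number"}},"required":["rows"]}

```bash
ls; mkdir -p pics; cat > h.py <<'E'
import numpy as np, cv2
from plant import sensors, eyes
def K(n):
    c=eyes.calibration(n); f=210/np.tan(np.radians(c["fov_y"])/2); return c,f
def snap(n,tag):
    p,d=eyes.snapshot(n); cv2.imwrite(f"pics/{tag}.png",cv2.cvtColor(p,cv2.COLOR_RGB2BGR)); np.savez(f"pics/{tag}.npz",p=p,d=d); return p,d
def cloud(n,d):
    c,f=K(n); v,u=np.mgrid[0:420,0:560]
    P=np.stack([(u-c["cx"])/f*d,(v-c["cy"])/f*d,d],-1); T=np.array(c["world_from_camera"])
    W=P@T[:3,:3].T+T[:3,3]; W[d<=0]=np.nan; return W
E
python3 - <<'E'
from h import *
for n in("scene","top"):
    p,d=snap(n,n+"0"); c,f=K(n); print(n,c,f,(d>0).mean())
a=cv2.imread("pics/scene0.png");b=cv2.imread("pics/top0.png")
s=sensors.get_state();print(s["tool_pos"],s["eef_rot"],s["clock"],s["contact_force"],s["opening"])
E
```

```text
pics
scene {'fov_y': 56.582121975413365, 'cx': 277.8878046119281, 'cy': 209.18293866651896, 'world_from_camera': array([[-0.50138446,  0.46757284, -0.72800361,  1.36494892],
       [ 0.86522018,  0.27364123, -0.4201363 ,  0.48398749],
       [ 0.00276748, -0.84053323, -0.54175292,  0.72109722],
       [ 0.        ,  0.        ,  0.        ,  1.        ]])} 390.15813625733426 0.9946301020408164
top {'fov_y': 44.13036429537862, 'cx': 281.4312907939477, 'cy': 207.01400142434304, 'world_from_camera': array([[ 0.02873909, -0.98269742,  0.18297501,  0.25116516],
       [-0.99950524, -0.03059156, -0.0073091 , -0.01414664],
       [ 0.01278013, -0.18267442, -0.98309039,  1.30033871],
       [ 0.        ,  0.        ,  0.        ,  1.        ]])} 518.0705682253372 0.9959821428571428
[0.1483383  0.60650395 0.2070279 ] [ 1.19567583e-01  9.92825733e-01 -8.10069486e-04 -2.64001853e-05] 0.1 [-0.9683658   0.05953845 -0.71264981] 1.0007600251296878
```

View pics/top0.png

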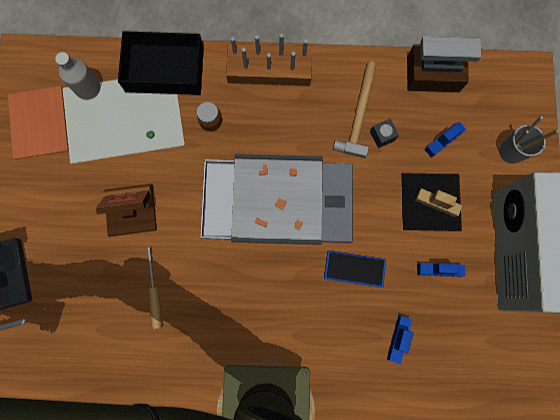

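View pics/scene0.png

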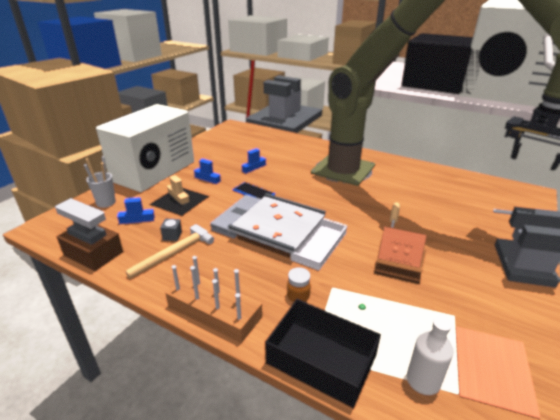

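Top: plate (278,198), tray at its left (+y) end, grey case right, chips at (263,171), (293,172), (281,204), (261,223), (298,225); mat (432,203), easel and plaque (128,208). Scraper-shaped candidates: wooden (440,203) on the mat, and blue ones at (445,138), (441,268), (400,337). The wooden one on the mat fits; confirming it in a crop.

```bash
python3 - <<'E'
from h import *
T=cv2.imread("pics/top0.png");S=cv2.imread("pics/scene0.png")
def c(i,x,y,w,h): return cv2.resize(i[y:y+h,x:x+w],(400,300),interpolation=cv2.INTER_CUBIC)
cv2.imwrite("pics/crop1.png",np.vstack([np.hstack([c(T,390,165,80,60+10),c(S,140,165,80,60)]),np.hstack([c(T,88,170,80,60+10),c(S,360,190,80,60+30)])]))
for n in("top","scene"):
    z=np.load(f"pics/{n}0.npz");W=cloud(n,z["d"]);p=z["p"].astype(int)
    np.save(f"pics/W_{n}.npy",W)
    # plate region: height 0.04-0.047
    x,y,h=W[...,0],W[...,1],W[...,2]
    bench=(h<0.004)&(h>-.01)&(x>.3)&(x<.7)&(abs(y)<.35); print(n,"bench z",np.nanmedian(h[bench]))
    pts=(h>.038)&(h<.050)&(x>.3)&(x<.62)&(abs(y)<.16)
    print("plate",np.nanmedian(h[pts]),cv2.minAreaRect((W[pts][:,:2]*1000).astype(np.float32)))
    m=(h>.06)&(h<.1)&(x>.3)&(x<.6)&(y<-.25)&(y>-.42)&(p[...,2]<p[...,0]-20)&(p[...,1]>90)
    print("handle",m.sum(),np.nanmax(h[m]),cv2.minAreaRect((W[m&(h>.075)][:,:2]*1000).astype(np.float32)))
    m=(h>.028)&(h<.1)&(x>.3)&(x<.6)&(y<-.25)&(y>-.42)
    print("blade",m.sum(),cv2.minAreaRect((W[m][:,:2]*1000).astype(np.float32)))
    m=(h<.01)&(p.max(-1)<45)&(x>.28)&(x<.6)&(y<-.2)&(y>-.5)
    print("mat",m.sum(),np.nanmedian(h[m]),cv2.minAreaRect((W[m][:,:2]*1000).astype(np.float32)))
    m=(h>.01)&(h<.2)&(x>.25)&(x<.58)&(y<.46)&(y>.25)
    print("easel",m.sum(),np.nanmax(h[m]),cv2.minAreaRect((W[m][:,:2]*1000).astype(np.float32)))
E
```

```text
top bench z -0.00025480796365029423
plate 0.04386438963297068 ((505.0926818847656, -19.39916229248047), (221.42214965820312, 234.05230712890625), 0.2876802384853363)
handle 102 0.08944036259105292 ((516.288330078125, -409.0492248535156), (30.052125930786133, 22.665790557861328), 70.4951171875)
blade 662 ((437.43524169921875, -392.6799011230469), (214.55227661132812, 56.67678451538086), 1.033797264099121)
mat 2973 0.00422912831599187 ((441.6199951171875, -360.31732177734375), (201.34193420410156, 378.43487548828125), 59.348087310791016)
easel 2366 0.1182728251138585 ((386.6566162109375, 343.40472412109375), (293.6419372558594, 122.71942901611328), 10.088033676147461)
scene bench z -0.001336813009666038
plate 0.04251107063950532 ((507.8692626953125, -12.174591064453125), (224.0043182373047, 222.63307189941406), 0.15251757204532623)
handle 73 0.08390100025663316 ((521.5496826171875, -405.5264587402344), (24.384016036987305, 25.5234375), 70.95977020263672)
blade 313 ((439.7650451660156, -390.5476989746094), (58.38301467895508, 208.88714599609375), 89.86422729492188)
mat 82 0.004385819476547259 ((438.2633056640625, -318.093994140625), (91.87619018554688, 325.9366455078125), 42.57034683227539)
easel 2163 0.11423626541295051 ((390.4306640625, 344.05340576171875), (298.98870849609375, 119.96928405761719), 9.93885326385498)
```

View pics/crop1.png

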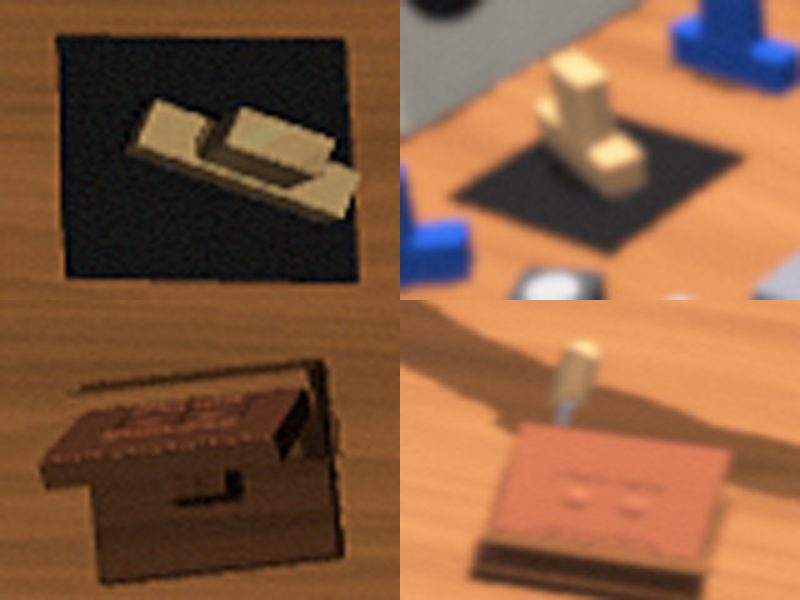

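The crop shows the pale wooden scraper standing on the black mat (handle top centre at about top pixel (446,197)), with the blue blocks as look-alikes. The plaque leans with its copper face towards +x and its top edge towards the robot.

```bash
python3 - <<'E'
from h import *
R=lambda P:(lambda r:(np.round(r[0],1),np.round(r[1],1),round(r[2],1)))(cv2.minAreaRect((P[:,:2]*1000).astype(np.float32)))
for n,bs,bp in(("top",(408,180,468,222),(94,180,158,238)),("scene",(162,172,194,208),(374,226,428,280))):
    z=np.load(f"pics/{n}0.npz");W=np.load(f"pics/W_{n}.npy");p=z["p"].astype(int)
    def box(b):
        m=np.zeros((420,560),bool);m[b[1]:b[3],b[0]:b[2]]=1;return m
    h=W[...,2]; x,y=W[...,0],W[...,1]
    m=box(bs)&(p[...,0]>90)&(h>.02)
    t=m&(h>.078); print(n,"handle top",t.sum(),np.median(h[t]),R(W[t]),W[t].mean(0))
    t=m&(h>.029)&(h<.039); print("blade top",t.sum(),np.median(h[t]),R(W[t]))
    t=m&(h>.02)&(h<.095); print("all",R(W[t]))
    b=(400,172,464,234) if n=="top" else (148,180,212,216)
    m=box(b)&(p.max(-1)<60)&(h<.012); print("mat",m.sum(),R(W[m]),np.median(h[m]))
    # plaque plane
    hue=p[...,0]-p[...,2]
    for lo in(.03,):
        m=box(bp)&(h>.03)
        P=W[m]
        # RANSAC plane with normal ~ (cos30? up)
        rng=np.random.default_rng(0);best=None
        for _ in range(1500):
            a=P[rng.choice(len(P),3,False)];nn=np.cross(a[1]-a[0],a[2]-a[0]);l=np.linalg.norm(nn)
            if l<1e-6: continue
            nn/=l; nn*=np.sign(nn[0])
            if not(.7<nn[0]<.97 and nn[2]>.2): continue
            k=abs((P-a[0])@nn)<.002
            if best is None or k.sum()>best.sum(): best=k
        Q=P[best];c=Q.mean(0);nn=np.linalg.svd(Q-c)[2][2];nn*=np.sign(nn[0])
        print("plaque plane n",nn,"c",c,"inl",best.sum(),len(P),"tilt",np.degrees(np.arcsin(nn[2])),"yaw",np.degrees(np.arctan2(nn[1],nn[0])))
        yw=np.arctan2(nn[1],nn[0]);ya=np.array([-np.sin(yw),np.cos(yw),0]);za=np.cross(nn,ya)
        uv=np.c_[(Q-c)@ya,(Q-c)@za]; print("ext",np.percentile(uv,[0.5,2,98,99.5],axis=0).T,"za",za, "rect",cv2.minAreaRect((uv*1000).astype(np.float32)), "zmax",Q[:,2].max(),Q[:,2].min())
    m=(x>.38)&(x<.63)&(y>-.14)&(y<.11)&(h>.0475)&(h<.056)
    for s in(0,1):
        k=m&((x>.5) if s else (x<.5)) &(abs(x-.505)>.095)
        q=W[k]; f=np.polyfit(q[:,1],q[:,0],1); print("strip",s,k.sum(),f,R(q))
    # plate top lateral & chips
    k=(p[...,0]-p[...,2]>50)&(h>.044)&(h<.06)&(abs(x-.505)<.1)&(abs(y+.015)<.12)
    nc,lab,st,ct=cv2.connectedComponentsWithStats(k.astype(np.uint8))
    for i in range(1,nc):
        if st[i,4]>8: print("chip",np.round(W[lab==i].mean(0),4),st[i,4])
    k=(x>.4)&(x<.6)&(y>.05)&(y<.25)&(h<.036)&(h>.025);print("tray rim",R(W[k]),np.median(h[k]))
E
```

```text
top handle top 189 0.08354184702019873 (array([ 512. , -417.6]), array([48.6, 24.4]), 66.3) [ 0.51184446 -0.41733427  0.08351232]
blade top 244 0.03381979417949699 (array([ 511.9, -417.4]), array([110.3,  28.4]), 68.6)
all (array([ 512.4, -417.7]), array([110.4,  29.2]), 68.3)
mat 2537 (array([ 519.8, -406.9]), array([150.6, 152.1]), 0.8) 0.003615950936394219
plaque plane n [0.84734816 0.14090551 0.51200267] c [0.48711798 0.35757937 0.07680268] inl 579 1211 tilt 30.797319128852777 yaw 9.441321688422548
ext [[-0.05462625 -0.05346935  0.05428865  0.05825551]
 [-0.0510512  -0.04903358  0.045337    0.04716706]] za [-0.50506714 -0.08398761  0.85898385] rect ((1.8181991577148438, -2.340404510498047), (116.6771240234375, 99.80432891845703), 1.141780138015747) zmax 0.11821278075335595 0.0324581194406981
strip 0 384 [-0.00274735  0.39994061] (array([401.6, -12.5]), array([218.6,  15.4]), 90.0)
strip 1 357 [-0.00191356  0.60913103] (array([608.3, -12.5]), array([ 14.8, 217.6]), 0.3)
chip [0.5753 0.0237 0.0504] 56
chip [ 0.5744 -0.0488  0.0493] 47
chip [ 0.4926 -0.0205  0.05  ] 77
chip [0.445  
[... 673 characters left out ...]
   0.05142673  0.05289106]
 [-0.04435764 -0.04319436  0.04385238  0.04525554]] za [-0.48641299 -0.08720776  0.86936598] rect ((-1.5682220458984375, 0.5346603393554688), (90.63960266113281, 109.77372741699219), 89.82261657714844) zmax 0.11393615099987509 0.034406509274695796
strip 0 160 [-0.00547403  0.4041052 ] (array([403. , -12.5]), array([ 14.3, 219.8]), 0.2)
strip 1 227 [-0.00520275  0.6139145 ] (array([612.5, -12.1]), array([ 15.4, 220.3]), 0.3)
chip [ 0.4441 -0.0641  0.0479] 20
chip [0.4482 0.0278 0.0484] 23
chip [ 0.495  -0.02    0.0476] 30
chip [ 0.5767 -0.0481  0.0478] 21
chip [0.5773 0.0252 0.0477] 32
tray rim (array([501.4, 136.2]), array([195.1,  81.4]), 0.8) 0.028139679817619556
```

```bash
cat >> h.py <<'E'
def go(*wps, cmd=None):
    """wps: (x,y,z,yaw_deg of tool y). prints normalised rows from present pose, and rows needed"""
    from scipy.spatial.transform import Rotation as Ro
    s=sensors.get_state(); p=np.array(s["tool_pos"]); R=Ro.from_quat(s["eef_rot"]).as_matrix()
    yaw=np.degrees(np.arctan2(R[1,1],R[0,1]))
    print("t",round(s["clock"],2),"p",np.round(p,4),"yaw",round(yaw,2),"tilt",np.round(R[:,2],4),"open",round(float(s["opening"]),3),"F",np.round(s["contact_force"],1),"ff",np.round(s["finger_force"],1))
    pp,py=p,yaw
    for w in wps:
        w=np.array(w,float); d=R.T@(w[:3]-p)/.3; t=-((w[3]-yaw+180)%360-180)
        n=max(np.linalg.norm(w[:3]-pp)/.0417,abs((w[3]-py+180)%360-180)/7.16); pp,py=w[:3],w[3]
        print(np.round(d,4),round(t/360,4),"rows",round(n,1))
E
python3 -c "
from h import *
go((.40,.40,.25,40),(.52,.1,.25,20),(.54,-.2,.22,-10),(.514,-.418,.18,-22))"
```

```text
t 0.1 p [0.1483 0.6065 0.207 ] yaw 76.27 tilt [-2.0e-04 -1.6e-03 -1.0e+00] open 1.001 F [-1.   0.1 -0.7] ff 0.0
[-0.9783 -0.4697 -0.1423] 0.1007 rows 7.9
[-1.6043 -1.3462 -0.1408] 0.1563 rows 7.7
[-1.9065 -2.3016 -0.0393] 0.2396 rows 7.2
[-1.9948 -3.0278  0.0953] 0.273 rows 5.4
```

Call:
send_rows(rows="-0.978 -0.47 -0.142 0.10;-0.978 -0.47 -0.142 0.10;-0.978 -0.47 -0.142 0.10;-0.978 -0.47 -0.142 0.10;-0.978 -0.47 -0.142 0.10;-0.978 -0.47 -0.142 0.10;-0.978 -0.47 -0.142 0.10;-0.978 -0.47 -0.142 0.10;-0.978 -0.47 -0.142 0.10;-0.978 -0.47 -0.142 0.10", jaw=-1, force=45)

```text
clock: 0.93
tool_pos: [0.4023, 0.3981, 0.2503]
eef_rot: [0.423, 0.906, -0.0, 0.001]
contact_force: [-0.7, 0.1, -0.6]
opening: 0.999
finger_force: 0.0
```

```bash
python3 -c "
from h import *
go((.5,.14,.25,15),(.54,-.1,.22,-10))"
```

```text
t 0.93 p [0.4023 0.3981 0.2503] yaw 39.92 tilt [ 9.e-04 -9.e-04 -1.e+00] open 0.999 F [-0.7  0.1 -0.6] ff 0.0
[-0.869  -0.3023  0.002 ] 0.0692 rows 6.6
[-1.5679 -0.7135  0.1028] 0.1387 rows 5.9
```

```bash
cat >> h.py <<'E'
def chain(*wps):
    """each waypoint its own call, frames ideal (tool straight down) after the first"""
    s=sensors.get_state(); p=np.array(s["tool_pos"])
    from scipy.spatial.transform import Rotation as Ro
    R=Ro.from_quat(s["eef_rot"]).as_matrix(); yaw=np.degrees(np.arctan2(R[1,1],R[0,1]))
    print("t",round(s["clock"],2),"p",np.round(p,4),"yaw",round(yaw,2),"open",round(float(s["opening"]),3),"F",np.round(s["contact_force"],1),"ff",np.round(s["finger_force"],1))
    for w in wps:
        w=np.array(w,float);a=np.radians(yaw);y=np.array([np.cos(a),np.sin(a),0]);z=np.array([0,0,-1.]);x=np.cross(y,z)
        d=np.array([x@(w[:3]-p),y@(w[:3]-p),z@(w[:3]-p)])/.3; t=(w[3]-yaw+180)%360-180
        print(np.round(d,3),round(-t/360,4),"rows",round(max(np.linalg.norm(w[:3]-p)/.0417,abs(t)/7.16),1)); p,yaw=w[:3],w[3]
E
python3 -c "
from h import *
chain((.5,.14,.25,15),(.53,-.14,.22,-8),(.514,-.418,.14,-22),(.514,-.418,.042,-22))"
```

```text
t 0.93 p [0.4023 0.3981 0.2503] yaw 39.92 open 0.999 F [-0.7  0.1 -0.6] ff 0.0
[-0.869 -0.302  0.001] 0.0692 rows 6.6
[-0.927 -0.145  0.1  ] 0.0639 rows 6.8
[-0.925  0.076  0.267] 0.0389 rows 6.9
[0.    0.    0.327] -0.0 rows 2.4
```

Call:
send_rows(rows="-0.869 -0.302 0.001 0.069;-0.869 -0.302 0.001 0.069;-0.869 -0.302 0.001 0.069;-0.869 -0.302 0.001 0.069;-0.869 -0.302 0.001 0.069;-0.869 -0.302 0.001 0.069;-0.869 -0.302 0.001 0.069;-0.869 -0.302 0.001 0.069")

```text
clock: 1.6
tool_pos: [0.5007, 0.1371, 0.2498]
eef_rot: [0.609, 0.793, -0.001, 0.001]
contact_force: [-0.1, 0.9, -0.1]
opening: 1.002
finger_force: 0.0
```

Call:
send_rows(rows="-0.927 -0.145 0.1 0.064;-0.927 -0.145 0.1 0.064;-0.927 -0.145 0.1 0.064;-0.927 -0.145 0.1 0.064;-0.927 -0.145 0.1 0.064;-0.927 -0.145 0.1 0.064;-0.927 -0.145 0.1 0.064;-0.927 -0.145 0.1 0.064")

```text
clock: 2.27
tool_pos: [0.531, -0.1433, 0.2192]
eef_rot: [0.755, 0.656, -0.002, 0.001]
contact_force: [0.4, -0.9, 0.1]
opening: 1.001
finger_force: 0.0
```

Call:
send_rows(rows="-0.925 0.076 0.267 0.039;-0.925 0.076 0.267 0.039;-0.925 0.076 0.267 0.039;-0.925 0.076 0.267 0.039;-0.925 0.076 0.267 0.039;-0.925 0.076 0.267 0.039;-0.925 0.076 0.267 0.039;-0.925 0.076 0.267 0.039;-0.925 0.076 0.267 0.039")

```text
clock: 3.02
tool_pos: [0.5168, -0.4147, 0.1382]
eef_rot: [0.828, 0.561, -0.0, -0.001]
contact_force: [-0.2, 1.0, 0.4]
opening: 1.002
finger_force: 0.0
```

```bash
python3 -c "
from h import *
go((.514,-.418,.042,-22))
s=sensors.get_state();print(np.round(s['q'],2))"
```

```text
t 3.02 p [ 0.5168 -0.4147  0.1382] yaw -21.76 tilt [-0.0016  0.0014 -1.    ] open 1.002 F [-0.2  1.   0.4] ff 0.0
[-0.0139 -0.0041  0.3207] 0.0007 rows 2.3
[ 0.52  0.83  0.17  1.52 -0.17  0.82  0.37]
```

Call:
send_rows(rows="-0.014 -0.004 0.12 0;-0.014 -0.004 0.22 0;-0.014 -0.004 0.32 0;-0.014 -0.004 0.32 0;-0.014 -0.004 0.32 0")

```text
clock: 3.43
tool_pos: [0.5154, -0.4142, 0.0429]
eef_rot: [0.826, 0.563, 0.0, -0.002]
contact_force: [1.4, -0.5, 0.3]
opening: 1.001
finger_force: 0.0
```

Call:
send_rows(rows="0 0 0 0;0 0 0 0;0 0 0 0;0 0 0 0;0 0 0 0;0 0 0 0;0 0 0 0;0 0 0 0;0 0 0 0;0 0 0 0", jaw=1, force=45)

```text
clock: 4.27
tool_pos: [0.5144, -0.4181, 0.0438]
eef_rot: [0.827, 0.562, -0.0, -0.0]
contact_force: [0.3, 0.6, -0.1]
opening: 0.268
finger_force: 24.3
```

```bash
python3 -c "
from h import *
go()
# sweep A approach
chain((.514,-.418,.12,-22),(.466,-.25,.16,-56),(.466,-.11,.13,-90))"
```

```text
t 4.27 p [ 0.5144 -0.4181  0.0438] yaw -21.66 tilt [-2.e-04  2.e-04 -1.e+00] open 0.268 F [ 0.3  0.6 -0.1] ff 24.3
t 4.27 p [ 0.5144 -0.4181  0.0438] yaw -21.66 open 0.268 F [ 0.3  0.6 -0.1] ff 24.3
[-0.    -0.001 -0.254] 0.0009 rows 1.8
[ 0.459 -0.358 -0.133] 0.0944 rows 4.7
[ 0.261 -0.387  0.1  ] 0.0944 rows 4.7
```

Call:
send_rows(rows="0 0 -0.13 0;0 0 -0.254 0;0 0 -0.254 0;0 0 -0.254 0")

```text
clock: 4.6
tool_pos: [0.5156, -0.4193, 0.122]
eef_rot: [0.827, 0.562, 0.001, 0.002]
contact_force: [-0.2, 0.2, -3.2]
opening: 0.267
finger_force: 45.0
```

Call:
send_rows(rows="0.459 -0.358 -0.133 0.095;0.459 -0.358 -0.133 0.095;0.459 -0.358 -0.133 0.095;0.459 -0.358 -0.133 0.095;0.459 -0.358 -0.133 0.095;0.459 -0.358 -0.133 0.095")

```text
clock: 5.1
tool_pos: [0.4636, -0.2447, 0.1588]
eef_rot: [0.956, 0.295, -0.002, -0.003]
contact_force: [0.4, -0.7, -2.9]
opening: 0.263
finger_force: 45.0
```

Call:
send_rows(rows="0.261 -0.387 0.1 0.0945;0.261 -0.387 0.1 0.0945;0.261 -0.387 0.1 0.0945;0.261 -0.387 0.1 0.0945;0.261 -0.387 0.1 0.0945;0.261 -0.387 0.1 0.0945;0.261 -0.387 0.1 0.0945;0.261 -0.387 0.1 0.0945")

```text
clock: 5.77
tool_pos: [0.4651, -0.1122, 0.1297]
eef_rot: [1.0, 0.002, -0.0, 0.001]
contact_force: [-0.0, 0.0, -2.2]
opening: 0.265
finger_force: 45.0
```

```bash
python3 -c "
from h import *
go((.466,-.110,.0848,-90.2))
p,d=snap('scene','scene1');snap('top','top1')
cv2.imwrite('pics/c2.png',cv2.resize(cv2.cvtColor(p,4)[150:290,140:360],(770,490),interpolation=2))"
```

```text
t 5.77 p [ 0.4651 -0.1122  0.1297] yaw -89.82 tilt [-2.0e-04 -1.3e-03 -1.0e+00] open 0.265 F [-0.   0.  -2.2] ff 45.0
[ 0.003  -0.0075  0.1496] 0.0011 rows 1.1
```

View pics/c2.png

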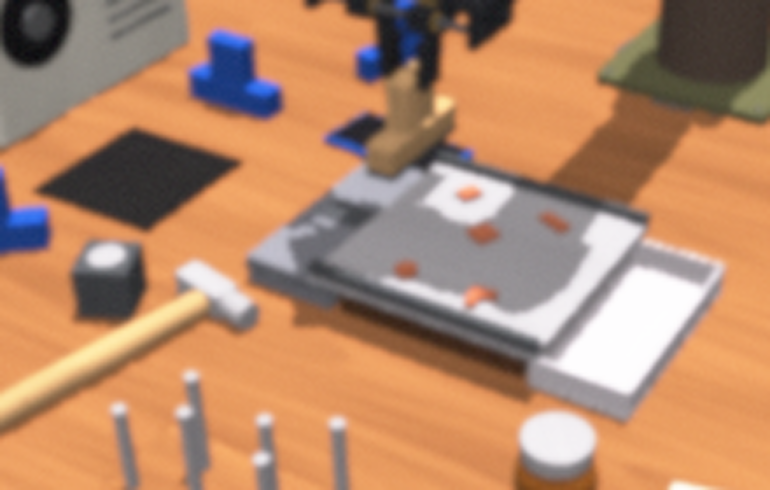

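The scraper hangs level in the grip over the near (-y) end of the plate, with all five chips ahead of it. Lowering it now.

Call:
send_rows(rows="0.003 -0.007 0.08 0;0.003 -0.007 0.12 0;0.003 -0.007 0.145 0;0.003 -0.007 0.15 0;0.003 -0.007 0.15 0;0.003 -0.007 0.15 0")

```text
clock: 6.37
tool_pos: [0.4663, -0.109, 0.0855]
eef_rot: [1.0, 0.001, 0.0, 0.0]
contact_force: [-0.5, 0.2, -2.6]
opening: 0.266
finger_force: 45.0
```

Call:
send_rows(rows="0 -0.027 0 0;0 -0.054 0 0;0 -0.08 0 0;0 -0.107 0 0;0 -0.134 0 0;0 -0.16 0 0;0 -0.187 0 0;0 -0.214 0 0")

```text
clock: 7.03
tool_pos: [0.4659, -0.0433, 0.085]
eef_rot: [1.0, 0.001, 0.0, -0.0]
contact_force: [-0.4, -0.0, -3.3]
opening: 0.267
finger_force: 45.0
```

```bash
python3 -c "
from h import *
go((.466,.104,.0845,-90.2))"
```

```text
t 7.03 p [ 0.4659 -0.0433  0.085 ] yaw -89.86 tilt [ 1.e-04  0.e+00 -1.e+00] open 0.267 F [-0.4 -0.  -3.3] ff 45.0
[ 0.0016 -0.4909  0.0017] 0.0009 rows 3.5
```

Call:
send_rows(rows="0.001 -0.027 0 0;0.001 -0.054 0 0;0.001 -0.08 0 0;0.001 -0.107 0 0;0.001 -0.134 0 0;0.001 -0.16 0 0;0.001 -0.187 0 0;0.001 -0.214 0 0;0.001 -0.24 0 0;0.001 -0.267 0 0")

```text
clock: 7.87
tool_pos: [0.466, 0.0367, 0.085]
eef_rot: [1.0, 0.001, 0.0, -0.0]
contact_force: [0.4, -0.4, -3.3]
opening: 0.266
finger_force: 45.0
```

Call:
send_rows(rows="0 -0.027 0 0;0 -0.054 0 0;0 -0.08 0 0;0 -0.107 0 0;0 -0.134 0 0;0 -0.16 0 0;0 -0.187 0 0;0 -0.214 0 0;0 -0.224 0 0;0 -0.224 0 0")

```text
clock: 8.7
tool_pos: [0.4657, 0.1043, 0.0849]
eef_rot: [1.0, 0.002, -0.0, -0.0]
contact_force: [-0.1, 0.7, -2.9]
opening: 0.268
finger_force: 45.0
```

```bash
python3 -c "
from h import *
chain((.466,.104,.125,-90),(.546,-.108,.125,-90),(.546,-.108,.0848,-90))
p,d=snap('top','top2');W=cloud('top',d);h=W[...,2]
k=(p[...,0].astype(int)-p[...,2]>50)&(abs(W[...,0]-.505)<.12)&(W[...,1]>-.13)&(W[...,1]<.2)&(h>-.002)&(h<.06)
n,l,s,c=cv2.connectedComponentsWithStats(k.astype(np.uint8))
for i in range(1,n):
  if s[i,4]>8: print(np.round(np.nanmedian(W[l==i],axis=0),4),s[i,4],c[i])"
```

```text
t 8.7 p [0.4657 0.1043 0.0849] yaw -89.77 open 0.268 F [-0.1  0.7 -2.9] ff 45.0
[ 0.001  0.001 -0.134] 0.0006 rows 1.0
[0.267 0.707 0.   ] -0.0 rows 5.4
[0.    0.    0.134] -0.0 rows 1.0
[6.218e-01 1.184e-01 5.000e-04] 9 [228.22222222 156.44444444]
[0.5736 0.0228 0.0497] 58 [263.53448276 170.29310345]
[ 0.5737 -0.0495  0.0495] 50 [292.74 171.62]
[0.3948 0.0751 0.0007] 782 [245.10485934 241.98721228]
[0.4399 0.1373 0.0102] 35 [217.         225.45714286]
```

Call:
send_rows(rows="0 0 -0.1 0;0 0 -0.134 0;0.267 0.707 -0.134 0;0.267 0.707 -0.134 0;0.267 0.707 -0.134 0;0.267 0.707 -0.134 0;0.267 0.707 -0.134 0;0.267 0.707 -0.134 0;0.267 0.707 -0.134 0;0.267 0.707 -0.134 0")

```text
clock: 9.58
tool_pos: [0.5458, -0.111, 0.1251]
eef_rot: [1.0, -0.001, -0.0, 0.0]
contact_force: [-0.1, 1.2, -2.2]
opening: 0.265
finger_force: 45.0
```

```bash
python3 -c "
from h import *
go((.546,-.108,.0846,-90.2))
p,d=snap('top','top3');W=cloud('top',d);h=W[...,2]
k=(p[...,0].astype(int)-p[...,2]>50)&(abs(W[...,0]-.505)<.096)&(W[...,1]>-.13)&(W[...,1]<.18)&(h>-.002)&(h<.06)
n,l,s,c=cv2.connectedComponentsWithStats(k.astype(np.uint8))
for i in range(1,n):
  if s[i,4]>8: print(np.round(np.nanmedian(W[l==i],axis=0),4),s[i,4],c[i])"
```

```text
t 9.58 p [ 0.5458 -0.111   0.1251] yaw -90.11 tilt [-5.e-04 -5.e-04 -1.e+00] open 0.265 F [-0.1  1.2 -2.2] ff 45.0
[ 0.0006 -0.0099  0.1349] 0.0003 rows 1.0
```

```bash
python3 -c "
from h import *
p,d=snap('scene','scene3');t=cv2.imread('pics/top3.png')
a=cv2.resize(cv2.cvtColor(p,4)[180:280,210:360],(800,300)[:1]+(300,) and (450,300),interpolation=2)
b=cv2.resize(t[130:255,170:320+0],(350,300),interpolation=2)
cv2.imwrite('pics/c3.png',np.hstack([a,b]))"
```

```text
(no output)
```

View pics/c3.png

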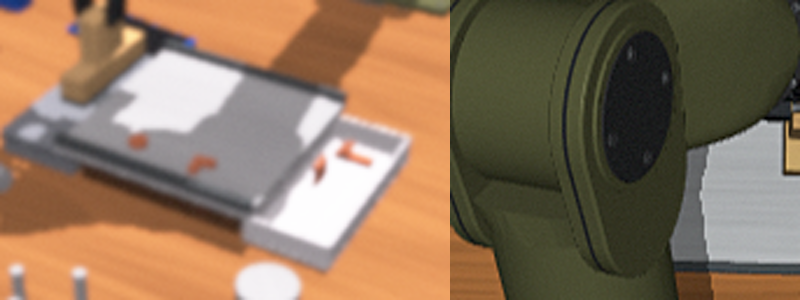

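The scene view shows three chips in the tray and two left on the +x side of the plate; the arm hides the top view. Pass B next.

Call:
send_rows(rows="0.001 -0.01 0.08 0;0.001 -0.01 0.12 0;0.001 -0.01 0.134 0;0.001 -0.01 0.134 0;0.001 -0.01 0.134 0")

```text
clock: 10.1
tool_pos: [0.5466, -0.1048, 0.0852]
eef_rot: [1.0, 0.002, -0.0, -0.0]
contact_force: [-0.1, -0.5, -1.5]
opening: 0.269
finger_force: 45.0
```

Call:
send_rows(rows="0 -0.027 0 0;0 -0.054 0 0;0 -0.08 0 0;0 -0.107 0 0;0 -0.134 0 0;0 -0.16 0 0;0 -0.187 0 0;0 -0.214 0 0;0 -0.24 0 0;0 -0.267 0 0")

```text
clock: 10.93
tool_pos: [0.5465, -0.025, 0.085]
eef_rot: [1.0, 0.001, 0.0, -0.0]
contact_force: [-0.5, -0.8, -2.4]
opening: 0.267
finger_force: 45.0
```

Call:
send_rows(rows="0 -0.027 0 0;0 -0.054 0 0;0 -0.08 0 0;0 -0.107 0 0;0 -0.134 0 0;0 -0.16 0 0;0 -0.187 0 0;0 -0.214 0 0;0 -0.24 0 0;0 -0.267 0 0")

```text
clock: 11.77
tool_pos: [0.5463, 0.0551, 0.085]
eef_rot: [1.0, 0.001, -0.0, -0.0]
contact_force: [-0.7, 0.4, -1.9]
opening: 0.263
finger_force: 45.0
```

```bash
python3 -c "
from h import *
go((.546,.104,.0846,-90.2))"
```

```text
t 11.77 p [0.5463 0.0551 0.085 ] yaw -89.88 tilt [-1.e-04  0.e+00 -1.e+00] open 0.263 F [-0.7  0.4 -1.9] ff 45.0
[-0.0007 -0.1629  0.0013] 0.0009 rows 1.2
```

Then lift, back off a little and look.

Call:
send_rows(rows="0 -0.027 0 0;0 -0.054 0 0;0 -0.08 0 0;0 -0.107 0 0;0 -0.134 0 0;0 -0.155 0 0;0 -0.165 0 0;0 -0.165 0 0")

```text
clock: 12.43
tool_pos: [0.5462, 0.105, 0.0849]
eef_rot: [1.0, 0.002, -0.0, -0.0]
contact_force: [-1.0, -0.1, -2.0]
opening: 0.264
finger_force: 45.0
```

Call:
send_rows(rows="0 0 -0.12 0;0 0 -0.24 0;0 0 -0.24 0;0 0.6 -0.25 0;0 0.6 -0.25 0;0 0.6 -0.25 0;0 0.6 -0.25 0;0 0.6 -0.25 0;0 0.6 -0.25 0")

```text
clock: 13.18
tool_pos: [0.5458, -0.0834, 0.1606]
eef_rot: [1.0, -0.004, 0.001, 0.002]
contact_force: [-0.7, -1.0, -2.7]
opening: 0.264
finger_force: 45.0
```

```bash
python3 -c "
from h import *
p,d=snap('scene','scene4')
cv2.imwrite('pics/c4.png',cv2.resize(cv2.cvtColor(p,4)[170:280,190:360],(765,495),interpolation=2))
chain((.5144,-.35,.12,-40),(.5144,-.4181,.1,-21.7),(.5144,-.4181,.0442,-21.7))"
```

```text
t 13.23 p [ 0.546  -0.0794  0.16  ] yaw -90.21 open 0.264 F [ 0.2  0.4 -3. ] ff 45.0
[-0.102  0.903  0.133] -0.1395 rows 7.0
[-0.174  0.146  0.067] -0.0508 rows 2.6
[0.    0.    0.186] -0.0 rows 1.3
```

View pics/c4.png

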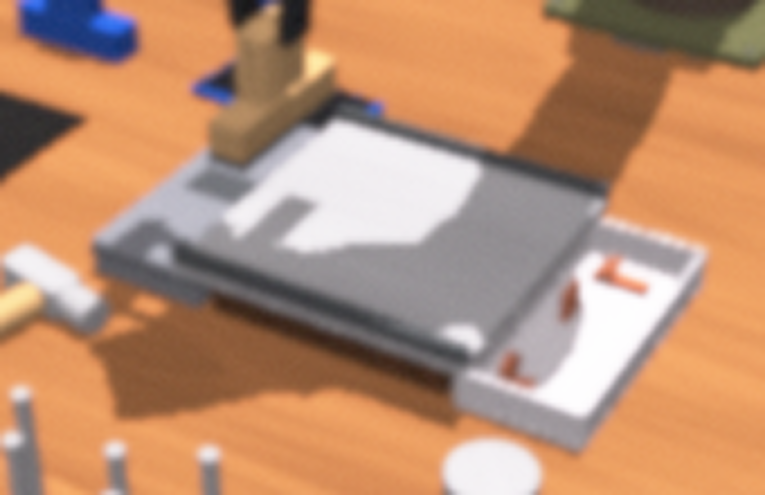

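The plate is clear and the chips are in the tray (one may be hidden by the plate's edge; I'll check from the top later). Returning the scraper.

Call:
send_rows(rows="-0.102 0.903 0.133 -0.1395;-0.102 0.903 0.133 -0.1395;-0.102 0.903 0.133 -0.1395;-0.102 0.903 0.133 -0.1395;-0.102 0.903 0.133 -0.1395;-0.102 0.903 0.133 -0.1395;-0.102 0.903 0.133 -0.1395;-0.102 0.903 0.133 -0.1395;-0.102 0.903 0.133 -0.1395")

```text
clock: 13.98
tool_pos: [0.5159, -0.3476, 0.1192]
eef_rot: [0.906, 0.424, -0.0, -0.001]
contact_force: [0.4, 0.1, -2.6]
opening: 0.265
finger_force: 45.0
```

Call:
send_rows(rows="-0.174 0.146 0.067 -0.051;-0.174 0.146 0.067 -0.051;-0.174 0.146 0.067 -0.051;-0.174 0.146 0.067 -0.051;-0.174 0.146 0.067 -0.051;-0.174 0.146 0.067 -0.051")

```text
clock: 14.48
tool_pos: [0.5187, -0.4117, 0.0998]
eef_rot: [0.825, 0.565, 0.001, -0.001]
contact_force: [0.2, 0.7, -2.1]
opening: 0.267
finger_force: 45.0
```

```bash
python3 -c "
from h import *
go((.5144,-.4181,.0442,-21.7))"
```

```text
t 14.48 p [ 0.5187 -0.4117  0.0998] yaw -21.2 tilt [ 4.0e-04  2.8e-03 -1.0e+00] open 0.267 F [ 0.2  0.7 -2.1] ff 45.0
[-0.0256 -0.0055  0.1853] 0.0014 rows 1.3
```

Call:
send_rows(rows="0 0 0.06 0;0 0 0.12 0;0 0 0.15 0;0 0 0.15 0;0 0 0.15 0")

```text
clock: 14.9
tool_pos: [0.5175, -0.414, 0.0549]
eef_rot: [0.825, 0.565, 0.0, -0.001]
contact_force: [0.1, 0.0, -2.5]
opening: 0.267
finger_force: 45.0
```

```bash
python3 -c "
from h import *
go((.5144,-.4181,.0442,-21.7))"
```

```text
t 14.9 p [ 0.5175 -0.414   0.0549] yaw -21.25 tilt [-5.e-04  1.e-03 -1.e+00] open 0.267 F [ 0.1  0.  -2.5] ff 45.0
[-0.0165 -0.0045  0.0357] 0.0012 rows 0.3
```

Call:
send_rows(rows="-0.016 -0.004 0.01 0.001;-0.016 -0.004 0.02 0.001;-0.016 -0.004 0.03 0.001;-0.016 -0.004 0.034 0.001;-0.016 -0.004 0.036 0.001;-0.016 -0.004 0.036 0.001;-0.016 -0.004 0.036 0.001")

```text
clock: 15.48
tool_pos: [0.5143, -0.4192, 0.0442]
eef_rot: [0.827, 0.562, 0.0, 0.0]
contact_force: [0.6, 0.1, -2.6]
opening: 0.266
finger_force: 45.0
```

```bash
python3 -c "
from h import *
go((.5144,-.4181,.0440,-21.7))"
```

```text
t 15.48 p [ 0.5143 -0.4192  0.0442] yaw -21.66 tilt [ 2.e-04  1.e-04 -1.e+00] open 0.266 F [ 0.6  0.1 -2.6] ff 45.0
[ 0.0037 -0.0011  0.0008] 0.0001 rows 0.0
```

Call:
send_rows(rows="0.001 0 0.002 0;0.001 0 0.003 0;0.001 0 0.003 0")

```text
clock: 15.73
tool_pos: [0.5144, -0.4192, 0.0438]
eef_rot: [0.827, 0.562, 0.0, 0.0]
contact_force: [-1.0, 0.0, 1.0]
opening: 0.26
finger_force: 45.0
```

Call:
send_rows(rows="0 0 0 0;0 0 0 0;0 0 0 0;0 0 0 0;0 0 0 0;0 0 0 0;0 0 0 0", jaw=-1)

```text
clock: 16.32
tool_pos: [0.5143, -0.419, 0.0433]
eef_rot: [0.827, 0.562, 0.0, -0.0]
contact_force: [0.0, -0.6, -0.2]
opening: 0.77
finger_force: 0.0
```

Call:
send_rows(rows="0 0 -0.1 0;0 0 -0.2 0;0 0 -0.3 0;0 0 -0.45 0;0 0 -0.55 0;0 0 -0.55 0")

```text
clock: 16.82
tool_pos: [0.5176, -0.4226, 0.2162]
eef_rot: [0.827, 0.561, 0.002, 0.007]
contact_force: [0.0, -0.5, 0.2]
opening: 0.997
finger_force: 0.0
```

```bash
python3 -c "
from h import *
R=lambda P:(lambda r:(np.round(r[0],1),np.round(r[1],1),round(r[2],1)))(cv2.minAreaRect((P[:,:2]*1000).astype(np.float32)))
p,d=snap('scene','scene5');snap('top','top5');W=cloud('scene',d);h=W[...,2]
m=np.zeros((420,560),bool);m[172:208,162:194]=1;m&=(p[...,0]>90)
t=m&(h>.078)&(h<.09);print(t.sum(),np.median(h[t]),R(W[t]));t=m&(h>.029)&(h<.039);print(t.sum(),R(W[t]))
chain((.53,-.2,.22,-5),(.51,.08,.23,5),(.44,.345,.2,10))
T=cv2.imread('pics/top5.png');S=cv2.cvtColor(p,4)
f=lambda i,x,y,w,h:cv2.resize(i[y:y+h,x:x+w],(400,300),interpolation=2)
cv2.imwrite('pics/c5.png',np.vstack([np.hstack([f(T,390,165,80,70),f(S,140,165,80,60)]),np.hstack([f(T,190,150,140,105),f(S,270,190,100,75)])]))"
```

```text
50 0.08087048316500345 (array([ 516.4, -416.6]), array([46.9, 23.9]), 67.1)
89 (array([ 492.7, -468.3]), array([226.7,  33.7]), 65.5)
t 16.92 p [ 0.5149 -0.4197  0.21  ] yaw -21.66 open 0.999 F [-0.2  0.3 -0.9] ff 0.0
[ 0.699 -0.224 -0.033] -0.0463 rows 5.3
[ 0.924 -0.148 -0.033] -0.0278 rows 6.7
[ 0.9   -0.155  0.1  ] -0.0139 rows 6.6
```

View pics/c5.png

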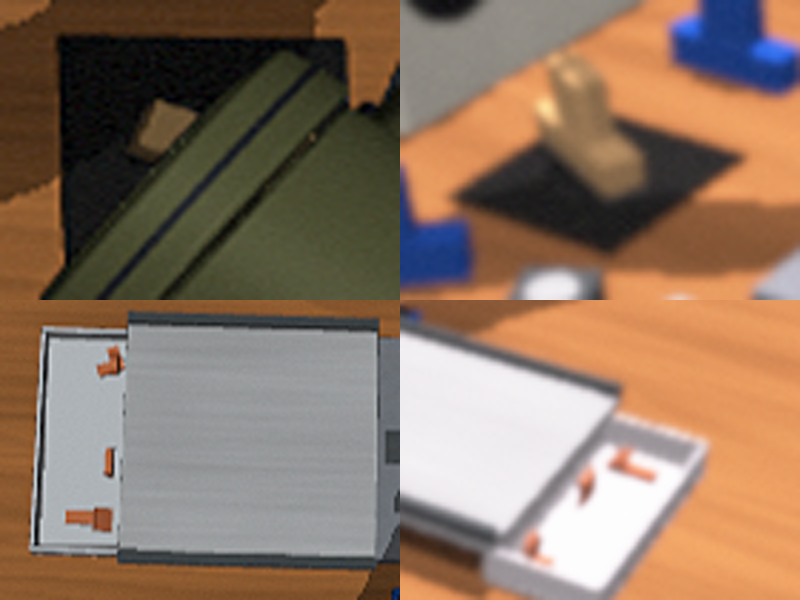

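```bash
python3 - <<'E'
from h import *
for n in("top","scene"):
    z=np.load(f"pics/{n}5.npz");p=z["p"].astype(int);W=cloud(n,z["d"])
    k=(p[...,0]-p[...,2]>45)&(abs(W[...,0]-.505)<.094)&(W[...,1]>-.13)&(W[...,1]<.17)&(W[...,2]>.002)&(W[...,2]<.06)
    nn,l,s,c=cv2.connectedComponentsWithStats(k.astype(np.uint8),connectivity=4)
    for i in range(1,nn):
        if s[i,4]>3: q=W[l==i];print(n,s[i],np.round(np.nanmin(q,0),3),np.round(np.nanmax(q,0),3))
E
python3 -c "
import cv2,numpy as np
T=cv2.imread('pics/top5.png');S=cv2.imread('pics/scene5.png')
f=lambda i,x,y,w,h:cv2.resize(i[y:y+h,x:x+w],(400,600),interpolation=2)
cv2.imwrite('pics/c6.png',np.hstack([f(T,212,160,34,82-31),cv2.resize(S[225:275,300:350],(400,600),interpolation=2)]))"
```

```text
top [224 166   8  11  46] [0.567 0.108 0.002] [0.596 0.126 0.035]
top [232 170   2   4   5] [0.575 0.103 0.003] [0.583 0.106 0.014]
top [226 202   3   9  19] [0.476 0.109 0.004] [0.498 0.117 0.032]
top [213 223  16   8  86] [0.428 0.109 0.006] [0.447 0.147 0.023]
scene [322 227  12   8  44] [0.426 0.112 0.003] [0.45  0.148 0.018]
scene [315 232   4   7  19] [0.454 0.096 0.004] [0.501 0.115 0.025]
scene [301 248   7   8  29] [0.571 0.107 0.007] [0.587 0.123 0.03 ]
```

View pics/c6.png

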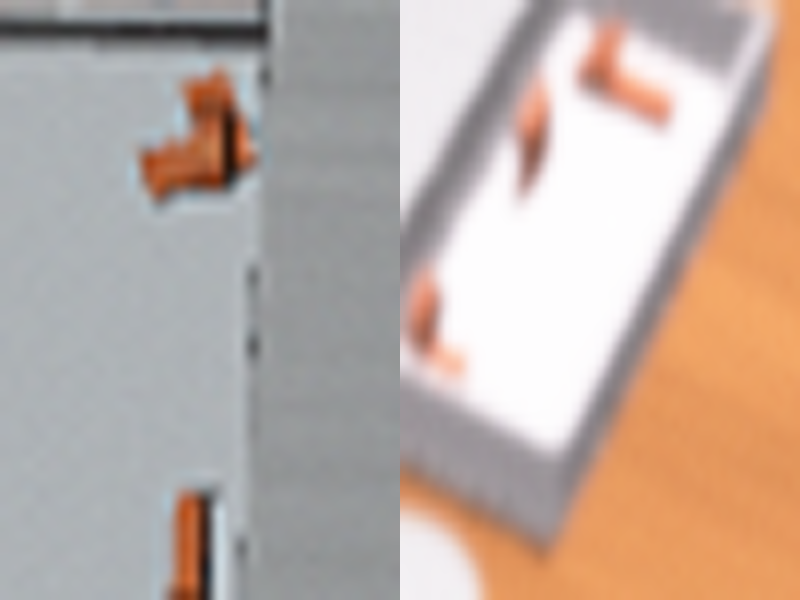

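Top shows all five in the tray: strip with a square at (217,226), a slug on edge at (227,206), and the L resting over another chip at (228,171). The scraper stands on its mat. Now the plaque.

Call:
send_rows(rows="0.699 -0.224 -0.033 -0.046;0.699 -0.224 -0.033 -0.046;0.699 -0.224 -0.033 -0.046;0.699 -0.224 -0.033 -0.046;0.699 -0.224 -0.033 -0.046;0.699 -0.224 -0.033 -0.046;0.699 -0.224 -0.033 -0.046")

```text
clock: 17.5
tool_pos: [0.5292, -0.1932, 0.2167]
eef_rot: [0.735, 0.678, 0.0, -0.003]
contact_force: [-0.2, -0.3, -0.1]
opening: 0.996
finger_force: 0.0
```

Call:
send_rows(rows="0.924 -0.148 -0.033 -0.028;0.924 -0.148 -0.033 -0.028;0.924 -0.148 -0.033 -0.028;0.924 -0.148 -0.033 -0.028;0.924 -0.148 -0.033 -0.028;0.924 -0.148 -0.033 -0.028;0.924 -0.148 -0.033 -0.028;0.924 -0.148 -0.033 -0.028")

```text
clock: 18.17
tool_pos: [0.509, 0.0877, 0.227]
eef_rot: [0.672, 0.74, 0.001, -0.002]
contact_force: [-0.3, -0.5, -0.2]
opening: 1.001
finger_force: 0.0
```

Call:
send_rows(rows="0.9 -0.12 0.1 -0.014;0.9 -0.12 0.1 -0.014;0.9 -0.12 0.1 -0.014;0.9 -0.12 0.1 -0.014;0.9 -0.12 0.1 -0.014;0.9 -0.12 0.1 -0.014;0.9 -0.12 0.1 -0.014;0.9 -0.12 0.1 -0.014;0.9 -0.12 0.1 -0.014;0.9 -0.12 0.1 -0.014")

```text
clock: 19.0
tool_pos: [0.4517, 0.3435, 0.1974]
eef_rot: [0.644, 0.765, -0.001, 0.001]
contact_force: [0.3, -0.3, -0.4]
opening: 1.002
finger_force: 0.0
```

```bash
python3 -c "
from h import *
go((.466,.355,.095,9.8))"
```

```text
t 19.0 p [0.4517 0.3435 0.1974] yaw 9.83 tilt [ 1.0e-04 -2.9e-03 -1.0e+00] open 1.002 F [ 0.3 -0.3 -0.4] ff 0.0
[0.0306 0.0535 0.3413] 0.0001 rows 2.5
```

Call:
send_rows(rows="0.03 0.053 0.1 0;0.03 0.053 0.2 0;0.03 0.053 0.25 0;0.03 0.053 0.25 0;0.03 0.053 0.25 0;0.03 0.053 0.25 0;0.03 0.053 0.25 0")

```text
clock: 19.58
tool_pos: [0.4658, 0.3579, 0.1247]
eef_rot: [0.643, 0.766, 0.001, 0.0]
contact_force: [0.1, -0.8, -0.3]
opening: 0.999
finger_force: 0.0
```

```bash
python3 -c "
from h import *
go((.466,.355,.095,9.8))"
```

```text
t 19.58 p [0.4658 0.3579 0.1247] yaw 9.94 tilt [ 0.0024  0.0015 -1.    ] open 0.999 F [ 0.1 -0.8 -0.3] ff 0.0
[-0.0099 -0.0013  0.099 ] 0.0004 rows 0.7
```

Call:
send_rows(rows="-0.01 -0.001 0.05 0;-0.01 -0.001 0.09 0;-0.01 -0.001 0.099 0;-0.01 -0.001 0.099 0;-0.01 -0.001 0.099 0")

```text
clock: 20.0
tool_pos: [0.4652, 0.3556, 0.0944]
eef_rot: [0.643, 0.766, 0.001, 0.0]
contact_force: [0.9, -1.1, -0.4]
opening: 1.001
finger_force: 0.0
```

Call:
send_rows(rows="0 0 0 0;0 0 0 0;0 0 0 0;0 0 0 0;0 0 0 0;0 0 0 0;0 0 0 0;0 0 0 0", jaw=0.22, force=8)

```text
clock: 20.67
tool_pos: [0.4646, 0.3552, 0.0934]
eef_rot: [0.643, 0.766, -0.0, -0.0]
contact_force: [-1.0, -0.4, -0.4]
opening: 0.418
finger_force: 0.0
```

```bash
python3 - <<'E'
from h import *
a=np.radians(9.8)
go((.488+.016*np.cos(a),.3587+.016*np.sin(a),.101,9.8))
p,d=snap('scene','scene7');s=cv2.cvtColor(p,4)
t,_=snap('top','top7');T=cv2.cvtColor(t,4)
cv2.imwrite('pics/c7.png',np.hstack([cv2.resize(s[190:300,350:460],(400,400),interpolation=2),cv2.resize(T[165:255,80:170],(400,400),interpolation=2)]))
E
```

```text
t 20.67 p [0.4646 0.3552 0.0934] yaw 10.02 tilt [-0.  0. -1.] open 0.418 F [-1.  -0.4 -0.4] ff 0.0
[-0.0022  0.1321 -0.0254] 0.0006 rows 1.0
```

View pics/c7.png

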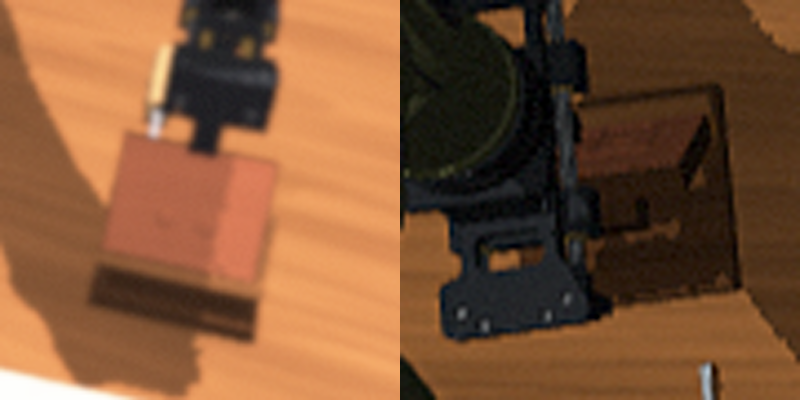

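```bash
python3 - <<'E'
from h import *
c,f=K("scene");T=np.linalg.inv(np.array(c["world_from_camera"]))
a=np.radians(9.9);u=np.array([np.cos(a),np.sin(a),0]);v=np.array([-np.sin(a),np.cos(a),0])
tcp=np.array([.4646,.3552,.0934])
def pr(n,P):
    q=T[:3,:3]@P+T[:3,3];x=q[0]/q[2]*f+c["cx"];y=q[1]/q[2]*f+c["cy"];print(n,np.round([(x-350)*3.636,(y-190)*3.636]),round(q[2],3))
pr("front tip",tcp+.0184*u);pr("back tip",tcp-.0184*u);pr("front pad z+38",tcp+.0184*u+[0,0,.038])
F=np.array([.488,.3587,.076]);za=np.array([-.493,-.085,.866])
for s in(-.045,.045):
    for w in(-.055,.055): pr(("face",s,w),F+s*za+w*v)
W=cloud("scene",np.load("pics/scene7.npz")["d"])
for y in range(218,252,2): print(y,np.round(W[y,406],3), np.load("pics/scene7.npz")["p"][y,406])
E
```

```text
front tip [193. 180.] 1.035
back tip [197. 152.] 1.064
front pad z+38 [202. 138.] 1.015
('face', -0.045, -0.055) [ 99. 246.] 1.06
('face', -0.045, 0.055) [253. 280.] 1.028
('face', 0.045, -0.055) [123. 128.] 1.053
('face', 0.045, 0.055) [278. 159.] 1.021
218 [0.55  0.364 0.204] [29 30 33]
220 [0.552 0.365 0.2  ] [34 32 36]
222 [0.55  0.366 0.193] [33 32 37]
224 [0.499 0.36  0.154] [33 32 37]
226 [0.5   0.361 0.149] [33 30 35]
228 [0.499 0.362 0.143] [33 33 36]
230 [0.495 0.362 0.134] [34 31 37]
232 [0.496 0.363 0.128] [100  59  48]
234 [0.472 0.361 0.106] [168  94  68]
236 [0.474 0.363 0.102] [182 104  74]
238 [0.477 0.364 0.097] [182 105  76]
240 [0.478 0.365 0.092] [179 102  73]
242 [0.479 0.367 0.086] [179 101  73]
244 [0.483 0.368 0.083] [177 101  72]
246 [0.485 0.37  0.078] [179 104  75]
248 [0.491 0.372 0.076] [179 103  74]
250 [0.492 0.373 0.07 ] [179 101  74]
```

```bash
python3 - <<'E'
from h import *
for k in("scene7",):
    z=np.load(f"pics/{k}.npz");W=cloud("scene",z["d"])
    print("x mm");print(np.round(W[222:246:2,396:416:2,0]*1000).astype(int));print("z mm");print(np.round(W[222:246:2,396:416:2,2]*1000).astype(int));print(z["p"][222:246:2,396:416:2,0])
z=np.load("pics/top7.npz");W=cloud("top",z["d"])
# top: predicted front finger location; heights along the closing line
c,f=K("top");T=np.linalg.inv(np.array(c["world_from_camera"]))
for du in np.arange(-.08,.081,.01):
    P=np.array([.4646+du*.985,.3552+du*.17,.13]);q=T[:3,:3]@P+T[:3,3];x,y=int(q[0]/q[2]*f+c["cx"]),int(q[1]/q[2]*f+c["cy"]);print(round(du,2),(x,y),np.round(W[y,x],3),z["p"][y,x])
s=sensors.get_state();print({k:np.round(v,3) for k,v in s.items()})
E
```

```text
x mm
[[551 556 551 553 548 550 552 547 548 545]
 [280 274 272 269 498 499 550 550 549 547]
 [288 286 287 498 499 500 498 498 262 265]
 [300 295 296 500 499 499 495 496 272 273]
 [472 474 469 498 499 495 495 287 287 282]
 [475 475 474 496 495 496 492 466 464 453]
 [478 476 474 471 473 472 471 469 466 467]
 [480 479 477 478 472 474 471 473 470 467]
 [481 483 481 475 477 477 476 475 468 475]
 [487 484 482 480 478 478 479 475 474 472]
 [485 489 489 484 483 479 480 478 478 476]
 [491 489 487 484 485 483 483 482 479 480]]
z mm
[[186 190 189 192 190 193 196 194 197 196]
 [  0  -2  -1   0 152 154 189 191 192 192]
 [ -2  -1   2 145 147 149 150 151  -2   2]
 [ -1  -2   0 140 141 143 142 144  -3   0]
 [109 112 111 132 135 134 135  -2   0  -1]
 [105 107 108 125 126 128 128 112 112 107]
 [101 101 102 102 105 106 107 108 108 110]
 [ 96  98  98 100  98 102 101 104 104 104]
 [ 91  94  94  92  95  97  99 100  97 103]
 [ 88  88  89  89  90  92  94  93  94  95]
 [ 81  85  87  86  87  86  89  89  91  92]
 [ 79  79  80  80  82  83  85  86  85  88]]
[[152 177 152 101  44  33  33  35  31  33]
 [210 228 226
[... 1114 characters left out ...]
215] [11 18 21]
0.06 (114, 178) [0.506 0.339 0.212] [24 25 27]
0.07 (113, 174) [0.516 0.344 0.208] [59 45 28]
0.08 (113, 170) [0.526 0.346 0.203] [47 51 55]
{'clock': np.float64(20.767), 'q': array([-0.792,  0.796,  0.106,  1.797, -0.143,  0.557, -0.422]), 'qd': array([-0.   , -0.   , -0.003,  0.001, -0.   , -0.001, -0.001]), 'joint_torque': array([-1.0000e-03, -5.2175e+01,  2.7960e+00, -1.0400e+01, -3.4000e-02,
       -1.6000e-02, -0.0000e+00]), 'tool_pos': array([0.465, 0.355, 0.093]), 'eef_rot': array([ 0.643,  0.766, -0.   , -0.   ]), 'contact_force': array([-0.091, -0.341, -0.146]), 'moment': array([-0.07 ,  0.056,  0.014]), 'finger_force': np.float64(0.0), 'opening': np.float64(0.393)}
```

```bash
python3 - <<'E'
from h import *
for k,t in(("scene4",(.546,-.0794,.16)),("scene5",(.5149,-.4197,.21)),("scene1",(.4651,-.112,.1297)),("scene7",(.4646,.3552,.0934))):
    z=np.load(f"pics/{k}.npz");W=cloud("scene",z["d"])-np.array(t);m=(z["p"].max(-1)<70)&(np.hypot(W[...,0],W[...,1])<.075)&(W[...,2]>-.03)&(W[...,2]<.12)
    q=W[m]; print(k,m.sum(),"lowest z:",np.round(np.sort(q[:,2])[:12],3))
    for lo in np.arange(-.03,.12,.01):
        b=q[(q[:,2]>=lo)&(q[:,2]<lo+.01)]
        if len(b)>2: print("  z",round(lo,2),len(b),"x",np.round(np.percentile(b[:,0],[5,95]),3),"y",np.round(np.percentile(b[:,1],[5,95]),3))
E
```

```text
scene4 349 lowest z: [0.034 0.038 0.038 0.038 0.038 0.039 0.04  0.04  0.042 0.042 0.043 0.043]
  z 0.03 8 x [0.005 0.013] y [-0.011  0.021]
  z 0.04 28 x [-0.004  0.011] y [-0.022  0.023]
  z 0.05 34 x [-0.005  0.013] y [-0.024  0.024]
  z 0.06 35 x [-0.003  0.012] y [-0.023  0.024]
  z 0.07 48 x [-0.006  0.013] y [-0.024  0.025]
  z 0.08 22 x [-0.002  0.012] y [-0.026  0.027]
  z 0.09 16 x [0.004 0.032] y [-0.026  0.038]
  z 0.1 62 x [-0.003  0.036] y [-0.032  0.04 ]
  z 0.11 96 x [0.007 0.035] y [-0.041  0.039]
scene5 194 lowest z: [0.039 0.04  0.04  0.041 0.042 0.042 0.042 0.043 0.043 0.044 0.044 0.045]
  z 0.03 3 x [-0.043 -0.034] y [0.022 0.026]
  z 0.04 24 x [-0.043  0.061] y [-0.014  0.028]
  z 0.05 31 x [-0.044  0.06 ] y [-0.016  0.027]
  z 0.06 27 x [-0.045  0.061] y [-0.015  0.028]
  z 0.07 27 x [-0.045  0.061] y [-0.015  0.028]
  z 0.08 18 x [-0.049  0.061] y [-0.015  0.029]
  z 0.09 10 x [-0.045  0.062] y [-0.014  0.031]
  z 0.1 12 x [-0.042  0.073] y [0.004 0.049]
  z 0.11 42 x [-0.049  0.074] y [0.004 0.054]
scene1 295 lowest z: [0.036 0.037 0.04  0.041 0.041 0.041 0.04
[... 165 characters left out ...]
0.028]
  z 0.06 33 x [-0.004  0.012] y [-0.019  0.028]
  z 0.07 36 x [-0.008  0.013] y [-0.021  0.029]
  z 0.08 18 x [-0.006  0.012] y [-0.022  0.03 ]
  z 0.09 12 x [0.    0.032] y [-0.021  0.042]
  z 0.1 57 x [-0.004  0.036] y [-0.027  0.042]
  z 0.11 76 x [0.008 0.037] y [-0.034  0.043]
scene7 99 lowest z: [0.038 0.038 0.039 0.039 0.04  0.041 0.041 0.042 0.042 0.043 0.043 0.044]
  z 0.03 4 x [0.03  0.032] y [0.006 0.012]
  z 0.04 17 x [0.03  0.035] y [0.    0.012]
  z 0.05 18 x [0.033 0.036] y [0.    0.013]
  z 0.06 3 x [0.034 0.036] y [0.002 0.011]
  z 0.08 5 x [-0.028 -0.025] y [-0.011  0.   ]
  z 0.09 23 x [-0.029 -0.023] y [-0.011  0.005]
  z 0.11 28 x [-0.056  0.032] y [-0.035  0.022]
```

```bash
python3 - <<'E'
from h import *
for k,t in(("scene5",(.5149,-.4197,.21)),("top5",(.5149,-.4197,.21))):
    z=np.load(f"pics/{k}.npz");W=cloud(k[:-1],z["d"])-np.array(t)
    m=(np.hypot(W[...,0],W[...,1])<.09)
    q=W[m];print(k,np.histogram(q[:,2],np.arange(-.22,.13,.01)))
d=np.load("pics/scene5.npz");S=cv2.cvtColor(d["p"],4)
c,f=K("scene");T=np.linalg.inv(np.array(c["world_from_camera"]));q=T[:3,:3]@np.array([.515,-.42,.23])+T[:3,3];x,y=int(q[0]/q[2]*f+c["cx"]),int(q[1]/q[2]*f+c["cy"]);print(x,y)
d7=cv2.imread("pics/scene7.png")
a=cv2.resize(S[max(y-45,0):y+45,x-45:x+45],(400,600),interpolation=2)
b=cv2.resize(d7[185:275,365:425],(400,600),interpolation=2)
cv2.imwrite("pics/c8.png",np.hstack([a,b]))
E
```

```text
scene5 (array([213, 585,  46,  58,  78,  28,  27,  33,  37,  37,   0,   0,   0,
         0,   0,   0,   0,   0,   0,   0,   0,   0,   0,   0,   0,  17,
        35,  43,  37,  48,  35,  22,  78, 194]), array([-2.20000000e-01, -2.10000000e-01, -2.00000000e-01, -1.90000000e-01,
       -1.80000000e-01, -1.70000000e-01, -1.60000000e-01, -1.50000000e-01,
       -1.40000000e-01, -1.30000000e-01, -1.20000000e-01, -1.10000000e-01,
       -1.00000000e-01, -9.00000000e-02, -8.00000000e-02, -7.00000000e-02,
       -6.00000000e-02, -5.00000000e-02, -4.00000000e-02, -3.00000000e-02,
       -2.00000000e-02, -1.00000000e-02,  1.94289029e-16,  1.00000000e-02,
        2.00000000e-02,  3.00000000e-02,  4.00000000e-02,  5.00000000e-02,
        6.00000000e-02,  7.00000000e-02,  8.00000000e-02,  9.00000000e-02,
        1.00000000e-01,  1.10000000e-01,  1.20000000e-01]))
top5 (array([175, 926,  23,  18,  77,   0,   1,   0,   0,   3,   0,   0,   0,
         0,   0,   0,   0,   0,   0,   0,   0,   0,   0,   0,   0,   8,
         3,   1,   1,   2,   1,   0,  22, 215]), array([-2.20000000e-01, -2.10000000e-01, -2.00000000e-01, -1.90000000e-01,
       -1.80000000e-01, -1.70000000e-01, -1.60000000e-01, -1.50000000e-01,
       -1.40000000e-01, -1.30000000e-01, -1.20000000e-01, -1.10000000e-01,
       -1.00000000e-01, -9.00000000e-02, -8.00000000e-02, -7.00000000e-02,
       -6.00000000e-02, -5.00000000e-02, -4.00000000e-02, -3.00000000e-02,
       -2.00000000e-02, -1.00000000e-02,  1.94289029e-16,  1.00000000e-02,
        2.00000000e-02,  3.00000000e-02,  4.00000000e-02,  5.00000000e-02,
        6.00000000e-02,  7.00000000e-02,  8.00000000e-02,  9.00000000e-02,
        1.00000000e-01,  1.10000000e-01,  1.20000000e-01]))
167 137
```

View pics/c8.png

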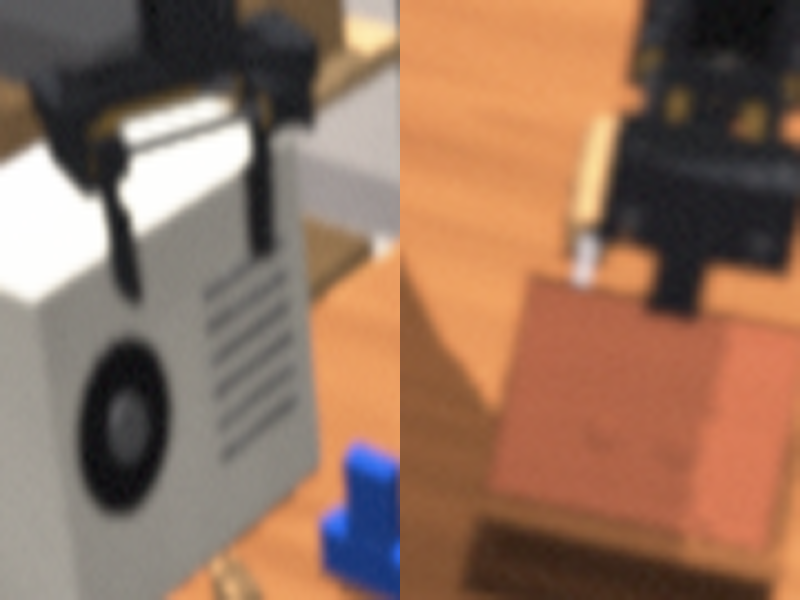

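The crop shows the open finger tips ending about 38 mm above the reported TCP (scene depth), so at reported z = 0.093 they are still above the plaque's top edge (0.115). I take tip = reported z + 0.038, open a bit, go lower and close partway.

Call:
send_rows(rows="0 0.003 0 0;0 0.003 0 0;0 0.003 0 0;0 0.003 0.04 0;0 0.003 0.08 0;0 0.003 0.12 0;0 0.003 0.12 0;0 0.003 0.12 0", jaw=-0.2)

```text
clock: 21.43
tool_pos: [0.4646, 0.3547, 0.0559]
eef_rot: [0.643, 0.766, -0.001, -0.0]
contact_force: [1.2, -0.1, 0.0]
opening: 0.599
finger_force: 0.0
```

Call:
send_rows(rows="0 0 0 0;0 0 0 0;0 0 0 0;0 0 0 0;0 0 0 0;0 0 0 0", jaw=0.22)

```text
clock: 21.93
tool_pos: [0.4656, 0.3555, 0.0577]
eef_rot: [0.643, 0.766, 0.0, -0.0]
contact_force: [0.1, -0.7, 0.9]
opening: 0.392
finger_force: 0.0
```

```bash
cat >> h.py <<'E'
def plq(tag):
    p,d=snap("scene",tag);W=cloud("scene",d);m=np.zeros((420,560),bool);m[200:300,350:450]=1
    m&=(p[...,0].astype(int)-p[...,2]>60)&(W[...,2]>.03)&(W[...,2]<.2)&(W[...,0]>.4)
    q=W[m];rng=np.random.default_rng(1);b=None
    for _ in range(800):
        a=q[rng.choice(len(q),3,False)];n=np.cross(a[1]-a[0],a[2]-a[0]);l=np.linalg.norm(n)
        if l<1e-6: continue
        n=n/l*np.sign(n[0])
        if n[0]<.6: continue
        k=abs((q-a[0])@n)<.002
        if b is None or k.sum()>b.sum(): b=k
    Q=q[b];n=np.linalg.svd(Q-Q.mean(0))[2][2];n*=np.sign(n[0])
    print("plaque n",b.sum(),np.round(n,3),"tilt",round(np.degrees(np.arcsin(n[2])),1),"yaw",round(np.degrees(np.arctan2(n[1],n[0])),1),"c",np.round(Q.mean(0),4),"min",np.round(Q.min(0),4),"max",np.round(Q.max(0),4))
E
python3 - <<'E'
from h import *
a=np.radians(9.8)
go((.488+.016*np.cos(a),.3587+.016*np.sin(a),.063,9.8));plq("s9")
E
```

```text
t 21.93 p [0.4656 0.3555 0.0577] yaw 10.02 tilt [ 3.e-04  4.e-04 -1.e+00] open 0.392 F [ 0.1 -0.7  0.9] ff 0.0
[-0.0027  0.1287 -0.0177] 0.0006 rows 0.9
plaque n 806 [0.858 0.145 0.493] tilt 29.5 yaw 9.6 c [0.4926 0.36   0.0703] min [0.432  0.3008 0.0337] max [0.5204 0.4162 0.17  ]
```

Call:
send_rows(rows="0 0.016 0 0;0 0.032 -0.002 0;0 0.048 -0.005 0;0 0.064 -0.008 0;0 0.08 -0.01 0;0 0.08 -0.01 0")

```text
clock: 22.48
tool_pos: [0.491, 0.3598, 0.0607]
eef_rot: [0.643, 0.766, 0.001, 0.001]
contact_force: [-0.3, -0.8, -0.7]
opening: 0.391
finger_force: 0.2
```

```bash
python3 - <<'E'
from h import *
a=np.radians(9.8)
go((.488+.016*np.cos(a),.3587+.016*np.sin(a),.063,9.8));plq("s10")
E
```

```text
t 22.48 p [0.491  0.3598 0.0607] yaw 9.97 tilt [ 0.0021  0.001  -1.    ] open 0.391 F [-0.3 -0.8 -0.7] ff 0.2
[-0.002   0.0428 -0.0075] 0.0005 rows 0.3
plaque n 743 [0.95  0.16  0.267] tilt 15.5 yaw 9.6 c [0.5032 0.3607 0.0709] min [0.4801 0.305  0.0349] max [0.5217 0.4162 0.1227]
```

Call:
send_rows(rows="0 0.015 -0.003 0;0 0.03 -0.006 0;0 0.043 -0.008 0;0 0.043 -0.008 0")

```text
clock: 22.87
tool_pos: [0.5034, 0.362, 0.0631]
eef_rot: [0.643, 0.766, 0.001, 0.0]
contact_force: [-0.5, 0.4, -1.2]
opening: 0.388
finger_force: 0.2
```

```bash
python3 - <<'E'
from h import *
go();plq("s11")
E
```

```text
t 22.87 p [0.5034 0.362  0.0631] yaw 9.98 tilt [ 1.9e-03  9.0e-04 -1.0e+00] open 0.388 F [-0.5  0.4 -1.2] ff 0.2
plaque n 688 [0.977 0.173 0.122] tilt 7.0 yaw 10.0 c [0.5087 0.3616 0.071 ] min [0.4928 0.3065 0.0349] max [0.5224 0.4163 0.171 ]
```

Call:
send_rows(rows="0 0 0 0;0 0 0 0;0 0 0 0;0 0 0 0;0 0 0 0;0 0 0 0;0 0 0 0;0 0 0 0", jaw=1, force=25)

```text
clock: 23.58
tool_pos: [0.5016, 0.3617, 0.0626]
eef_rot: [0.643, 0.766, -0.0, -0.0]
contact_force: [-0.2, 0.0, -1.8]
opening: 0.178
finger_force: 24.9
```

```bash
python3 - <<'E'
from h import *
go();plq("s12")
E
```

```text
t 23.58 p [0.5016 0.3617 0.0626] yaw 10.02 tilt [-5.e-04 -2.e-04 -1.e+00] open 0.178 F [-0.2  0.  -1.8] ff 24.9
plaque n 729 [0.986 0.168 0.009] tilt 0.5 yaw 9.7 c [0.5115 0.3612 0.0728] min [0.5005 0.3078 0.034 ] max [0.5216 0.4161 0.1253]
```

Call:
send_rows(rows="0 0 0 0;0 0 -0.05 0;0 0 -0.15 0;0 0 -0.25 0;0 0 -0.35 0;0 0 -0.35 0", force=40)

```text
clock: 24.13
tool_pos: [0.5056, 0.364, 0.1738]
eef_rot: [0.643, 0.766, 0.006, 0.001]
contact_force: [0.7, -0.1, -1.3]
opening: 0.177
finger_force: 39.9
```

```bash
python3 - <<'E'
from h import *
plq("s13");chain((.51,.15,.167,4),(.506,-.0125,.13,0))
E
```

```text
plaque n 715 [0.984 0.172 0.034] tilt 2.0 yaw 9.9 c [0.5156 0.3649 0.1617] min [0.5034 0.3079 0.0316] max [0.5309 0.4228 0.2   ]
t 24.18 p [0.5041 0.3631 0.171 ] yaw 10.01 open 0.178 F [ 0.1 -0.5 -2.4] ff 39.9
[-0.703 -0.104  0.013] 0.0167 rows 5.1
[-0.539 -0.051  0.123] 0.0111 rows 4.0
```

Call:
send_rows(rows="-0.1 -0.015 0.013 0.003;-0.2 -0.03 0.013 0.006;-0.3 -0.045 0.013 0.009;-0.4 -0.06 0.013 0.012;-0.5 -0.075 0.013 0.015;-0.6 -0.09 0.013 0.017;-0.703 -0.104 0.013 0.017;-0.703 -0.104 0.013 0.017;-0.703 -0.104 0.013 0.017")

```text
clock: 24.93
tool_pos: [0.5071, 0.1457, 0.1628]
eef_rot: [0.684, 0.729, -0.002, -0.0]
contact_force: [-0.1, 1.2, -1.5]
opening: 0.176
finger_force: 39.9
```

Call:
send_rows(rows="-0.1 -0.01 0.03 0.003;-0.2 -0.02 0.06 0.006;-0.3 -0.03 0.09 0.009;-0.4 -0.04 0.12 0.011;-0.48 -0.046 0.123 0.011;-0.539 -0.051 0.123 0.011;-0.539 -0.051 0.123 0.011;-0.539 -0.051 0.123 0.011;-0.539 -0.051 0.123 0.011")

```text
clock: 25.68
tool_pos: [0.5036, -0.0115, 0.1265]
eef_rot: [0.707, 0.708, 0.0, -0.001]
contact_force: [-0.5, -0.1, -1.8]
opening: 0.179
finger_force: 39.9
```

```bash
sed -i 's/m\[200:300,350:450\]=1/m[150:300,200:450]=1/' h.py; python3 - <<'E'
from h import *
go((.506,-.0125,.0735,0));
p,d=snap("scene","s14");W=cloud("scene",d);m=(p[...,0].astype(int)-p[...,2]>60)&(abs(W[...,0]-.51)<.06)&(abs(W[...,1]+.0125)<.075)&(W[...,2]>.06)&(W[...,2]<.22)
q=W[m];c=np.median(q,0);q=q[abs(q-c)[:,0]<.02];n=np.linalg.svd(q-q.mean(0))[2][2];n*=np.sign(n[0]);print(len(q),np.round(n,3),np.round(q.mean(0),4),np.round(np.percentile(q,[1,99],axis=0),4))
E
```

```text
t 25.68 p [ 0.5036 -0.0115  0.1265] yaw 0.09 tilt [-4.0e-04  1.6e-03 -1.0e+00] open 0.179 F [-0.5 -0.1 -1.8] ff 39.9
[-0.0036  0.0079  0.1768] 0.0002 rows 1.3
683 [0.999 0.015 0.04 ] [ 0.513  -0.0037  0.1435] [[ 0.4969 -0.0645  0.1055]
 [ 0.5178  0.0421  0.1878]]
```

Call:
send_rows(rows="-0.003 0.008 0.04 0;-0.003 0.008 0.08 0;-0.003 0.008 0.12 0;-0.003 0.008 0.15 0;-0.003 0.008 0.168 0;-0.003 0.008 0.168 0;-0.003 0.008 0.168 0")

```text
clock: 26.32
tool_pos: [0.506, -0.014, 0.0765]
eef_rot: [0.707, 0.707, -0.0, -0.0]
contact_force: [-0.7, -0.8, -2.5]
opening: 0.177
finger_force: 39.9
```

```bash
cat >> h.py <<'E'
def pq(tag):
    p,d=snap("scene",tag);W=cloud("scene",d);m=(p[...,0].astype(int)-p[...,2]>60)&(abs(W[...,0]-.51)<.06)&(abs(W[...,1]+.0125)<.075)&(W[...,2]>.047)&(W[...,2]<.22)
    q=W[m];c=np.median(q,0);q=q[abs(q-c)[:,0]<.02];n=np.linalg.svd(q-q.mean(0))[2][2];n*=np.sign(n[0]);print(len(q),np.round(n,3),np.round(q.mean(0),4),np.round(np.percentile(q,[1,99],axis=0),4))
E
python3 - <<'E'
from h import *
go((.506,-.0125,.0715,0));pq("s15")
E
```

```text
t 26.32 p [ 0.506  -0.014   0.0765] yaw -0.01 tilt [-3.e-04  3.e-04 -1.e+00] open 0.177 F [-0.7 -0.8 -2.5] ff 39.9
[0.0051 0.0001 0.0168] -0.0 rows 0.1
599 [1.    0.016 0.011] [ 0.5157 -0.0053  0.0926] [[ 0.5016 -0.0627  0.0545]
 [ 0.5228  0.0392  0.1389]]
```

Call:
send_rows(rows="0.004 0 0.004 0;0.004 0 0.008 0;0.004 0 0.012 0;0.004 0 0.014 0;0.004 0 0.014 0")

```text
clock: 26.78
tool_pos: [0.5059, -0.0134, 0.0724]
eef_rot: [0.708, 0.707, -0.0, -0.0]
contact_force: [0.3, 0.4, -2.4]
opening: 0.174
finger_force: 39.9
```

Call:
send_rows(rows="0 0 0.002 0;0 0 0.003 0;0 0 0.003 0")

```text
clock: 27.03
tool_pos: [0.5059, -0.0134, 0.0714]
eef_rot: [0.707, 0.707, -0.0, -0.0]
contact_force: [0.8, -0.4, -1.8]
opening: 0.173
finger_force: 39.9
```

Call:
send_rows(rows="0 0 0.002 0;0 0 0.003 0;0 0 0.003 0")

```text
clock: 27.28
tool_pos: [0.5061, -0.0134, 0.0712]
eef_rot: [0.707, 0.707, 0.0, 0.0]
contact_force: [-0.6, -0.3, 4.0]
opening: 0.177
finger_force: 39.9
```

Call:
send_rows(rows="0 0 0 0;0 0 0 0;0 0 0 0;0 0 0 0;0 0 0 0;0 0 0 0", jaw=0.3)

```text
clock: 27.78
tool_pos: [0.506, -0.0134, 0.0706]
eef_rot: [0.707, 0.707, 0.0, -0.0]
contact_force: [0.2, -0.5, -0.3]
opening: 0.35
finger_force: 0.0
```

Call:
send_rows(rows="0 0 0 0;0 0 -0.06 0;0 0 -0.12 0;0 0 -0.2 0;0 0 -0.35 0;0 0 -0.45 0;0 0 -0.45 0;0 0 -0.45 0;0 0 -0.45 0")

```text
clock: 28.53
tool_pos: [0.5054, -0.0133, 0.2052]
eef_rot: [0.707, 0.707, -0.0, -0.0]
contact_force: [-0.7, 0.3, -1.0]
opening: 0.352
finger_force: 0.0
```

```bash
python3 - <<'E'
from h import *
go();pq("s16")
z=np.load("pics/s16.npz");p=z["p"].astype(int);W=cloud("scene",z["d"])
k=(p[...,0]-p[...,2]>45)&(abs(W[...,0]-.505)<.094)&(W[...,1]>.09)&(W[...,1]<.17)&(W[...,2]>.002)&(W[...,2]<.04);print("tray px",k.sum())
E
```

```text
t 28.53 p [ 0.5054 -0.0133  0.2052] yaw -0.05 tilt [-8.e-04  2.e-04 -1.e+00] open 0.352 F [-0.7  0.3 -1. ] ff 0.0
776 [ 0.999 -0.     0.044] [ 0.5156 -0.01    0.0954] [[ 0.5011 -0.0632  0.0501]
 [ 0.5208  0.0397  0.1336]]
tray px 95
```

```bash
python3 - <<'E'
from h import *
p,d=snap("scene","s17");W=cloud("scene",d);P=p.astype(int)
m=(P[...,0]-P[...,2]>60)&(abs(W[...,0]-.514)<.02)&(abs(W[...,1]+.0125)<.045)
for lo in np.arange(.05,.14,.01):
    k=m&(W[...,2]>=lo)&(W[...,2]<lo+.01)
    if k.sum()>5: print(round(lo,2),k.sum(),np.round(np.median(W[k][:,0]),4),np.round(W[k][:,0].min(),4))
a=cv2.imread("pics/scene0.png");b=cv2.imread("pics/s17.png")
df=(cv2.absdiff(cv2.GaussianBlur(a,(0,0),2),cv2.GaussianBlur(b,(0,0),2)).max(-1)>45).astype(np.uint8);df[:110]=0
n,l,s,c=cv2.connectedComponentsWithStats(df)
for i in range(1,n):
    if s[i,4]>25: print(s[i])
E
```

```text
0.05 66 0.5163 0.5114
0.06 69 0.5162 0.5132
0.07 67 0.5167 0.5126
0.08 76 0.5164 0.5125
0.09 73 0.5166 0.5113
0.1 76 0.5166 0.5128
0.11 77 0.5162 0.5129
0.12 78 0.5162 0.4959
0.13 71 0.5124 0.4993
[ 248  110   55   58 1798]
[ 505  110   55   49 1449]
[551 153   9  17 110]
[ 248  181   84   58 2235]
[ 336  183  161   79 3089]
[322 227  11   8  59]
[314 233   5   7  32]
[234 248  30  18 327]
[300 249   6   7  36]
```

```bash
python3 -c "
from plant import finish_job
print(finish_job())"
```

```text
the job is handed in; nothing more can be done
None
```

The job is handed in: all five offcuts are in the tray (two of them overlap, so that count is read from the pictures), the scraper is back on its mat, and the plaque stands upright, centred on the cleared plate to within about 1 mm; the last look was at about 29 s of the 72 s.

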